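# Turn the warming plate up to its long mark

### The arm

A 7-joint arm with a two-finger parallel gripper is mounted at the origin on a cart in front of the work surface, level with it; the furniture and walls round the work are solid. World frame = base frame: x ahead of the robot, y to its left, z up, the work surface at z = 0. Lengths are in m, angles in rad, forces in N, time in s.
With the tool pointing down it reaches from about 0.425 to 0.8 m from the base axis. Payload 8.3 kg.
Tool frame: the origin (TCP) lies at the very end of the fingers, on their centre line; the grasp point (between the pads) lies 19 mm behind it; z points along the fingers, y is the line along which they close (so a half turn about z gives the same grasp; the last joint's range is limited). The gripper opens to 85 mm and grips with 20 to 120 N. Pads are 22 mm wide; open, the fingers measure 114 mm over their backs; the gripper's body (76 mm by 85 mm) begins 54 mm behind the grasp point. The pads swing forward as they close: fully open they stand 13 mm farther back than shut.
Start: joints at [-0.063, 0.383, 0.016, 1.37, -0.006, 1.388, -0.046], TCP at [0.625, 0, 0.231] pointing down, gripper open.
Joint ranges: [-2.95, 2.95], [-0.25, 2.06], [-1.52, 1.56], [0.18, 2.33], [-1.44, 4.58], [0.02, 2.06], [-3.01, 3.01]. Speed limits (rad/s): [2.39, 2.39, 3.01, 3.01, 3.14, 3.14, 3.14].

### API

Orientations are given as a rotation vector (axis times angle).
In Python, from cell import env, vision, order gives the robot as it stands.
- The arm moves only by the shell command python3 -m creep 'ROWS' [FORCE]. ROWS is JSON, a list of rows, each an object with "slide": the shift along the tool's x, y, z as a fraction of full scale, a list of three; "roll": the turn about the tool's z as a fraction of full scale; "fingers": the opening, from -1 (shut) to 1 (fully open). In form: [{"slide": [tx, ty, tz], "roll": roll, "fingers": fingers}, ...]. A call has 1 to 20 rows; each row is the pose to reach, as a shift and turn from the pose commanded when the call began, along the tool's axes at that moment; what a row does not reach only later rows make up. Full scale, the value 1, is 0.1 m for a shift and pi/2 rad for a turn. A row lasts 1/8 s, in which the tool goes at most 62.5 mm and 10.7 degrees, less where a joint would pass 70% of its speed; a pose out of reach is approached as far as the arm can. A call with a number of a shift or a turn outside -1 to 1 is refused whole. A call with a gripper value outside its range is refused whole. The fingers move at their own pace and stop on an object; FORCE is the grip in N (left out, the last holds). Time passes only in rows, so rows that repeat a pose let the fingers close. It gives the time, the measured TCP pose, the force, the opening and the grip force at its end, in the units of the state.
- env.read_state(): the state, without advancing time (a new reading comes with each control period).
- vision.snapshot(name): name is "scene" or "side" or "wrist"; returns a dict with "frame" (384x512x3 uint8, red, green, blue), "range_z" (384x512 float32, m along the optical axis (not along the pixel's ray), 0 where there is no reading), "fx", "fy", "cx", "cy" (pixels), "rvec" (rotation vector, rad) and "tvec" (3), from world to camera coordinates, as OpenCV has them. Camera axes: x right, y down, z forward; pixel columns grow to the right and rows downward; lengths in m; the calibration is good to about 2 mm. A picture is of the moment at which its call begins.
- order.close_job(): hands the job in; it is judged then, once.
The state is a dict: "t": time; "qpos": joint angles; "dq": joint speeds; "joint_torque": joint torques, N m; "position": TCP position; "tcp_rot": TCP orientation; "contact_force": force on the tool from outside, world axes, zero at the start; "torque": the same for the moment, N m; "finger_gap": finger opening in m; "finger_force": force on a finger pad.
Only numpy, scipy, OpenCV 4.12 (cv2) and the standard library are available. Lean on these libraries where they do the work, as an engineer would, in place of code of your own. Each camera call takes 0.05 s, during which the arm holds its last target. There are 200 camera calls.

### The job

Turn the big knurled dial of the warming plate clockwise with a fingertip pressed on its face until its white pointer line clicks in at the long tick mark. Leave the cups on the plate and the things round it where they stand, unlifted, and take the fingers off at the end.

Things in the scene. Friction and masses are not known exactly. Their poses are not given: they have to be found in the camera images.
- warming_plate: low aluminium counter-top warming plate, 180 (x) x 340 (y) x 40 mm high, fixed to the counter. Origin: centre of its underside. Its +y half is a dark heating zone (top 43 mm above the counter) with two small cups on it; its -y half is a flat control panel (40 mm high) with the dial
- dial_seat: sprung black dial, a disc 104 mm wide, 13.5 mm thick, too wide to pinch. Origin: centre of its flat top, on its axis, 60 mm above the counter, 90 mm to the plate's -y side; axes as the plate's, they do not turn. Pushed down it sinks at 1.5 N + 2 N per mm, at most 5 mm, and springs back. The face is grippy: pressed with 6 to 9 N anywhere 35 to 45 mm from the axis, a fingertip drags it round
- dial (a joint): angle of the dial in rad, growing as it turns clockwise seen from above. It clicks into a notch every 0.524 rad (30 deg): 0, 0.524, 1.047, 1.571, 2.094, 2.618 (stops just beyond the first and last). At 0 the pointer looks to the plate's +y; at 1.571 it stands at the long tick. Starts in one of the first three notches. About 0.04 N m takes it over a notch; let go, it snaps into the nearest notch
- pointer (a point): outer end of the white pointer line (26 x 3.5 mm, flat) on the dial's top face, 48 mm from the axis; moves with the dial
- target_tick (a point): middle of the long tick on the panel, 21 x 6 mm, the only long one of six, 70 mm from the dial's axis towards the plate's +x; the five others are 6 x 2 mm
- egg_cup: small metal cup, 67 mm wide, 42 mm high, loose on the heating zone; origin: centre of its underside
- flour_cup: small metal cup, 71 mm wide, 42 mm high, loose on the heating zone; origin: centre of its underside
- dial_timer: round red and white kitchen timer, 66 mm wide, 55 mm high, loose on the counter to the right; a bystander; origin: centre of its underside
- pepper_mill: wooden pepper mill, 58 mm wide, 170 mm high, loose on the counter to the right; a bystander; origin: centre of its underside
- spice_jar: spice jar with a black cap, 45 mm wide, 105 mm high, loose on the counter to the right; a bystander; origin: centre of its underside

How it is judged:
On the way:
1. a finger is on the dial while the pointer is still short of the long tick (contact force between the fingers and dial_seat above 0.5 N and value of joint dial below 1.35 rad), for 0.05 s.
At the end, for the whole second after the job is handed in: the dial rests in the notch at the long tick (1.571 rad, within 0.1 rad); both cups are within 15 mm, the timer, mill and spice jar within 20 mm of where they stood (value of joint dial between 1.471 and 1.671 rad and velocity of joint dial between -0.1 and 0.1 rad/s and distance of each of egg_cup, flour_cup from where it was at the start of the episode below 0.015 m and distance of each of dial_timer, pepper_mill, spice_jar from where it was at the start of the episode below 0.02 m); the robot touches nothing.
It fails at once if a cup on the plate is lifted, carried or pushed away (distance of any of egg_cup, flour_cup from where it was at the start of the episode above 0.015 m).
It fails at once if the timer, pepper mill or spice jar is lifted, carried or knocked (distance of any of dial_timer, pepper_mill, spice_jar from where it was at the start of the episode above 0.02 m).
It also fails if it takes over 38 s, if anything falls off the work surface, if the arm or the gripper's body presses on something with over 40 N, if the wrist force passes 120 N, or if a joint passes its speed limit or range.

## Working session

There is one attempt and no reset: what is moved stays moved. The work goes in short steps, Python scripts to look and compute and a shell command to move; the robot and the scene stay as the last step left them, time stands still between calls to the robot, and variables do not carry over. Pictures are saved under pics/ and viewed, at most 10 in all, crops included, and the job is handed in when it is done.

```bash
mkdir -p pics
cat > h.py <<'E'
import cv2,numpy as np
from cell import env,vision,order
def snap(n,f):
    s=vision.snapshot(n); cv2.imwrite(f'pics/{f}.png',s['frame'][:,:,::-1]); np.save(f'{f}.npy',s,allow_pickle=True); return s
def load(f): return np.load(f'{f}.npy',allow_pickle=True).item()
def ray(s,u,v,z):
    R=cv2.Rodrigues(np.array(s['rvec'],float))[0];t=np.array(s['tvec'],float).ravel()
    d=R.T@np.array([(u-s['cx'])/s['fx'],(v-s['cy'])/s['fy'],1]);c=-R.T@t
    return c+d*(z-c[2])/d[2]
E
python3 - <<'E'
from h import *
a=snap('scene','scene');b=snap('wrist','wrist')
cv2.imwrite('pics/both.png',cv2.resize(np.vstack([a['frame'],b['frame']])[:,:,::-1],(400,600)) )
s=env.read_state();print(s['t'],s['position'],s['tcp_rot'],s['finger_gap'])
E
```

```text
0.1 [6.24535072e-01 4.40585557e-05 2.30358285e-01] [-2.22045104e+00 -2.22062738e+00  2.01243398e-03] 0.08546405558674247
```

View pics/scene.png

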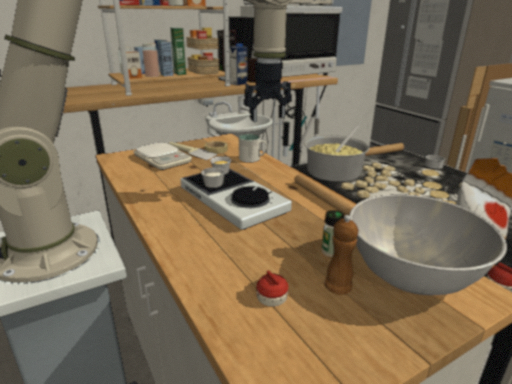

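View pics/wrist.png

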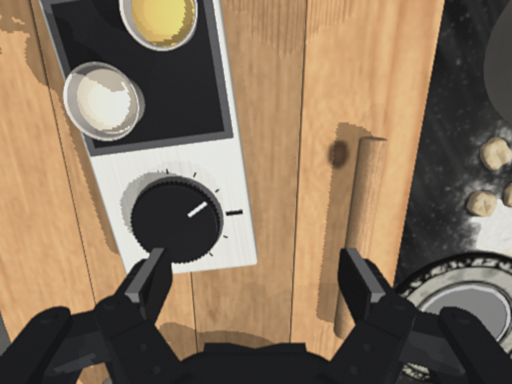

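The wrist view shows the dial centred near (177,220), its pointer tip at (205,204), the long tick at (234,212), and the cups above at (104,101) and (160,20). The pointer seems to be one notch short.

Run:
```python
from h import *
s=load('wrist');f=s['frame'];g=cv2.cvtColor(f,cv2.COLOR_RGB2GRAY)
m=((g<60)*255).astype(np.uint8);m[:165]=0;m[245:]=0;m[:,:115]=0;m[:,228:]=0
w=((g>150)*255).astype(np.uint8);k=np.zeros_like(w);cv2.circle(k,(177,220),38,255,-1);w&=k
pw=np.argwhere(w)[:,::-1]
# dial face: fit circle on top points from dark mask boundary
c=max(cv2.findContours(m,0,1)[0],key=cv2.contourArea)[:,0]
h=np.array([ray(s,u,v,.06)[:2] for u,v in c if v<242])
A=np.c_[2*h,np.ones(len(h))];x=np.linalg.lstsq(A,(h**2).sum(1),rcond=None)[0]
print('centre',x[:2],'r',np.sqrt(x[2]+x[:2]@x[:2]))
C=x[:2]
P=np.array([ray(s,u,v,.06)[:2] for u,v in pw]);print(len(P),'pointer',P.mean(0))
tm=np.zeros_like(g);tm[204:220,224:246]=g[204:220,224:246]<110
tp=np.argwhere(tm)[:,::-1];T=np.array([ray(s,u,v,.04)[:2] for u,v in tp]);print(len(T),'tick',T.mean(0),np.linalg.norm(T.mean(0)-C))
an=lambda v:np.degrees(np.arctan2(v[1],v[0]))
print('ang pointer',an(P.mean(0)-C),'tick',an(T.mean(0)-C))
for u,v in [(104,101),(160,20)]: print('cup',ray(s,u,v,.085)[:2])
R=cv2.Rodrigues(np.array(env.read_state()['tcp_rot']))[0];print(R.round(3))
```

```text
centre [ 0.53099903 -0.06487292] r 0.05174810166008962
82 pointer [ 0.55750852 -0.04745922]
57 tick [ 0.59840677 -0.06034271] 0.06755979652296727
ang pointer 33.30032500461484 tick 3.8448385412316552
cup [0.48174051 0.07314373]
cup [0.54195899 0.14076178]
[[-0.     1.    -0.002]
 [ 1.     0.    -0.   ]
 [-0.    -0.002 -1.   ]]
```

The dial stands at about 1.047, so it needs one notch (30°) clockwise. I'll go above the −y part of the face with the fingers shut.

```bash
python3 -m creep '[{"slide":[-0.4,-0.35,0],"roll":0,"fingers":-1},{"slide":[-0.8,-0.65,0.3],"roll":0,"fingers":-1},{"slide":[-1,-0.82,0.6],"roll":0,"fingers":-1},{"slide":[-1,-0.82,0.9],"roll":0,"fingers":-1},{"slide":[-1,-0.82,1],"roll":0,"fingers":-1},{"slide":[-1,-0.82,1],"roll":0,"fingers":-1},{"slide":[-1,-0.82,1],"roll":0,"fingers":-1},{"slide":[-1,-0.82,1],"roll":0,"fingers":-1},{"slide":[-1,-0.82,1],"roll":0,"fingers":-1},{"slide":[-1,-0.82,1],"roll":0,"fingers":-1}]'
python3 - <<'E'
from h import *
s=snap('wrist','w2');r=env.read_state();print(r['contact_force'])
f=s['frame'];g=cv2.cvtColor(f,cv2.COLOR_RGB2GRAY)
E
```

```text
t: 1.35
position: [0.5431, -0.0999, 0.1315]
tcp_rot: [2.221, 2.221, 0.0]
contact_force: [-0.1, -0.4, 0.3]
finger_gap: 0.0001
finger_force: 0.0
[ 0.57061606 -0.17645698  0.96998462]
```

View pics/w2.png

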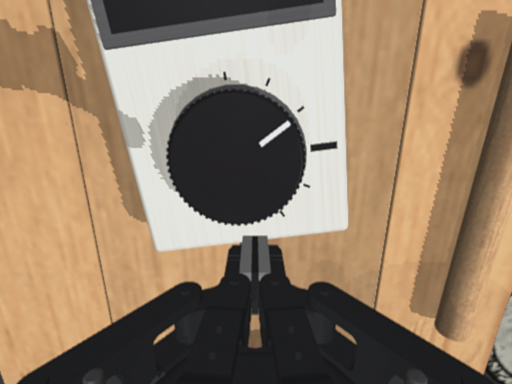

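The dial is now at (237,154) with radius about 69 px. The pointer tip is at (289,124), the long tick at (323,147), and the shut fingertips at (255,240).

Run:
```python
from h import *
s=load('w2')
for p in [(237,154),(168,154),(306,154)]: print(ray(s,*p,.06))
C=ray(s,237,154,.06)[:2]
a=ray(s,289,124,.06)[:2]-C;b=ray(s,323,147,.04)[:2]-C
print(np.degrees(np.arctan2(a[1],a[0])),np.degrees(np.arctan2(b[1],b[0])),np.linalg.norm(b))
```

```text
[ 0.53036483 -0.06240426  0.06      ]
[ 0.47880209 -0.06242218  0.06      ]
[ 0.58192464 -0.06238635  0.06      ]
30.042051643622223 1.371020172540548 0.06860001536370583
```

```bash
python3 -m creep '[{"slide":[0,0,0.35],"roll":0,"fingers":-1},{"slide":[0,0,0.6],"roll":0,"fingers":-1},{"slide":[0,0,0.68],"roll":0,"fingers":-1},{"slide":[0,0,0.71],"roll":0,"fingers":-1},{"slide":[0,0,0.73],"roll":0,"fingers":-1},{"slide":[0,0,0.735],"roll":0,"fingers":-1},{"slide":[0,0,0.735],"roll":0,"fingers":-1},{"slide":[0,0,0.735],"roll":0,"fingers":-1}]'
```

```text
t: 2.4
position: [0.5435, -0.1, 0.0585]
tcp_rot: [2.221, 2.221, 0.001]
contact_force: [-0.4, 1.4, 4.3]
finger_gap: -0.0001
finger_force: 2.5
```

```bash
python3 -m creep '[{"slide":[0,0,0.016],"roll":0,"fingers":-1},{"slide":[0,0,0.016],"roll":0,"fingers":-1},{"slide":[-0.01,-0.033,0.016],"roll":0.055,"fingers":-1},{"slide":[-0.017,-0.066,0.016],"roll":0.11,"fingers":-1},{"slide":[-0.021,-0.1,0.016],"roll":0.165,"fingers":-1},{"slide":[-0.022,-0.134,0.016],"roll":0.22,"fingers":-1},{"slide":[-0.02,-0.168,0.016],"roll":0.28,"fingers":-1},{"slide":[-0.015,-0.202,0.016],"roll":0.333,"fingers":-1},{"slide":[-0.015,-0.202,0.016],"roll":0.333,"fingers":-1},{"slide":[-0.015,-0.202,0.016],"roll":0.333,"fingers":-1}]'
python3 - <<'E'
from h import *
snap('wrist','w3')
E
```

```text
t: 3.65
position: [0.5241, -0.1025, 0.0573]
tcp_rot: [2.719, 1.569, 0.003]
contact_force: [0.8, -2.8, 6.4]
finger_gap: -0.0001
finger_force: 3.4
```

View pics/w3.png

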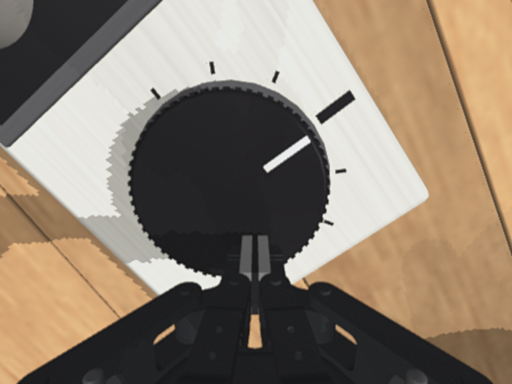

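The pointer (265,170)→(308,140) now lines up with the long tick at (336,107). I'll lift straight off.

```bash
python3 -m creep '[{"slide":[0,0,-0.1],"roll":0,"fingers":-1},{"slide":[0,0,-0.4],"roll":0,"fingers":-1},{"slide":[0,0,-0.8],"roll":0,"fingers":-1},{"slide":[0,0,-0.8],"roll":0,"fingers":-1},{"slide":[0,0,-0.8],"roll":0,"fingers":-1}]'
python3 - <<'E'
from h import *
s=snap('wrist','w4')
g=cv2.cvtColor(s['frame'],cv2.COLOR_RGB2GRAY);print(env.read_state()['contact_force'])
E
```

```text
t: 4.32
position: [0.5224, -0.1012, 0.1359]
tcp_rot: [-2.72, -1.572, 0.001]
contact_force: [-0.4, -0.4, 0.1]
finger_gap: 0.0003
finger_force: 0.0
[-0.29095667 -0.0549472  -0.89712939]
```

View pics/w4.png

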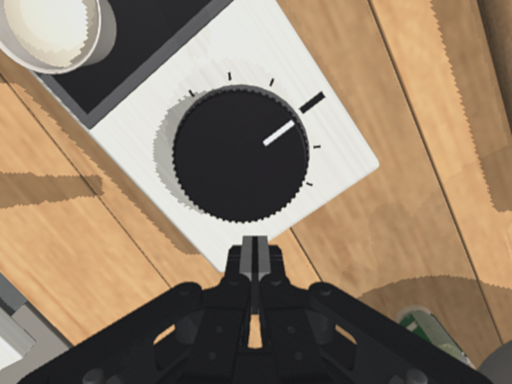

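The fingers are clear of the dial, and the pointer (264,143)→(294,123) points at the long tick (313,102). I'm handing the job in.

```bash
python3 -c "
from cell import order
print(order.close_job())"
```

```text
the job is handed in; nothing more can be done
None
```

I turned the dial clockwise one notch to the long tick, lifted the fingers clear and handed the job in; the last picture shows the pointer on the tick, the arm stayed clear of the cups and bystanders, and no verdict came back.

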